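# Engage the hand drive and wind the mirror arm to its stop

### The job

Put the rotary stage on hand drive: hold the gear-change knob on top and ease it down, rocking it to and fro with only light pressure until its teeth mesh and it drops fully home - never force the teeth. Then, with the knob, gently wind the stage anticlockwise (seen from above) until the mirror arm rests against its stop post, and let go with the knob still home. Keep off the arm and its mirror, and leave the other things on the table where they are.

Things in the scene. Friction and masses are not known exactly. Their poses are not given: they have to be found in the camera images.
- drive: fixed drive unit: black base plate 130 x 130 x 12 mm, round black housing 92 mm across, top 50 mm above the table. Origin on the table under the upright spindle axis, z up. The stage's arm lies along this body's +x axis when it rests against the stop post
- stage: turning stage on the unit: aluminium disc 100 mm across, top 60 mm above the table, with a flat arm 18 mm wide reaching 150 mm from the axis. Origin on the spindle axis at table height; x along the arm, z up. Turns only about z, stiffly (0.15 N m), stays where left. At the start the arm is 0.5 to 1.1 rad clockwise (from above) of the stop, which it cannot pass
- teeth (a point): point on the spindle axis 67 mm above the table, inside the stage's round collar (76 mm across, top 78 mm high): height of the tops of a hidden ring of 6 square-ended teeth fixed in the stage. The ring's angle is unknown, so no pose tells where the teeth mesh. Over 25 N on the teeth, butting end to end or winding on against the stop (about 0.6 N m), damages them
- knob: gear-change knob: black bar 56 x 16 mm, 26 mm high, gripped across the 16 mm; below it a neck 24 mm across, 18 mm high, and a round skirt 60 mm across. Origin at the bar's centre on the spindle axis, x along the bar, z up; 113 mm above the table when out (bar top 126, skirt top 83), 105 when home. Out, it turns freely (within about 3 rad either way)
- shift (a joint): the knob's downward travel in m: 0 out (start), 0.002 its 3 teeth butt on the ring's, 0.008 fully home, teeth meshed (from 0.0065 counts as home). Slides with about 3 N and stays where left. The teeth can mesh every 1.05 rad of turn, with about 0.07 rad of play; else the knob stops at 0.002. Meshed, knob and stage turn together
- mirror (a point): centre of the small round mirror on the stage's arm, 132 mm from the spindle axis, 80 mm above the table
- stop (a point): the steel stop post, 12 mm across and 66 mm high, fixed to the drive unit 101 mm from its axis; this point is on the post's axis 55 mm above the table
- lens_post: bystander: a lens in a black ring on a post with a round steel foot, about 95 mm high, origin under its foot
- iris_post: bystander: an iris on a post with a round steel foot, about 95 mm high, origin under its foot
- post_holder: bystander: an empty black post holder, 32 mm across at the foot, 58 mm high, origin under its foot
- dust_cap: bystander: a black dust cap, 40 mm across, 12 mm high, origin under its centre
- driver: bystander: a screwdriver lying flat, 160 mm long
- screw_tray: bystander: a grey divided tray 80 x 110 x 25 mm, origin under its centre
- detector: bystander: a grey detector block 50 x 70 x 45 mm, origin under its centre

How it is judged (in metres and radians):
On the way:
1. the knob is fully home with its teeth meshed, the arm not yet at the stop (value of joint shift above 0.0065 m and angle between the x axis of stage and the x axis of drive, either way round above 0.1 rad), for 0.2 s.
At the end, for the whole second after the job is handed in: The knob is home (at least 6.5 of its 8 mm down), the arm rests at the stop (within 0.04 rad of it), knob and stage are at rest and released (value of joint shift above 0.0065 m and angle between the x axis of stage and the x axis of drive, either way round below 0.04 rad and angular speed of stage below 0.05 rad/s and angular speed of knob below 0.1 rad/s); the robot touches nothing.
It fails at once if the teeth are forced: more than 25 N between the knob's teeth and the stage's (contact force between knob and stage above 25 N).
It fails at once if the robot presses on the stage, its arm or its mirror (more than 3 N) (contact force between any of the fingers, the arm and stage above 3 N).
It fails at once if another thing on the table is shifted by more than 15 mm (distance of any of lens_post, iris_post, post_holder, dust_cap, driver, screw_tray, detector from where it was at the start of the episode above 0.015 m).
It also fails if it takes over 72 s, if anything falls off the work surface, if the arm or the gripper's body presses on something with over 40 N, if the wrist force passes 120 N, or if a joint passes its speed limit or range.

### The arm

A 7-joint arm with a two-finger parallel gripper is mounted at the origin on the work surface. World frame = base frame: x ahead of the robot, y to its left, z up, the work surface at z = 0. Lengths are in m, angles in degrees, forces in N, time in s.
With the tool pointing down it reaches from about 0.425 to 0.875 m from the base axis. Payload 4.7 kg.
Tool frame: the origin (TCP) lies on the front face of the gripper's body, between the roots of the fingers; the fingertips stand 70 mm ahead of it and the grasp point (between the pads) lies 51 mm ahead of it; z points along the fingers, y is the direction in which the jaws open and shut (so a half turn about z gives the same grasp; the last joint's range is limited). The gripper opens to 87 mm and grips with 3 to 60 N. Pads are 19 mm wide; open, the fingers measure 117 mm over their backs; the gripper's body (75 mm by 190 mm) begins 51 mm behind the grasp point.
Start: joints at [-70.525, 18.392, -4.016, 83.108, 1.295, 78.541, -3.26], TCP at [0.208, 0.616, 0.292] pointing down, gripper open.
Joint ranges: [-163.93, 163.93], [-17.29, 119.83], [-79.2, 71.16], [3.27, 140.29], [-89.18, 269.18], [5.43, 117.66], [-154.24, 154.24]. Speed limits (degrees/s): [147.25, 147.25, 180, 180, 180, 180, 180].

### API

Orientations are given as [roll, pitch, yaw] about the fixed x, y, z axes, in that order (R = Rz(yaw) Ry(pitch) Rx(roll)).
In Python, from cell import env gives the robot as it stands.
- The arm moves only by the tool drive_tool, never from a script. Its argument "commands" is a list of rows, each a list of 7 numbers: the shift along the tool's x, y, z in cm, then the turn, a rotation vector about the tool's x, y, z in degrees, then the opening, from 0 (shut) to 1 (fully open). In form: [[tx, ty, tz, rx, ry, rz, hand], ...]. A call has 1 to 20 rows; each row shifts and turns the commanded pose from where the row before left it, along the tool's axes as they then stand; what a row does not reach is not made up. A row lasts 1/12 s, in which the tool goes at most 41.7 mm and 7.16 degrees, less where a joint would pass 70% of its speed; a pose out of reach is approached as far as the arm can. A call is refused whole if a number of a shift passes 4.17 or a number of a turn 7.16, either way. A call with a gripper value outside its range is refused whole. The fingers move at their own pace and stop on an object; "force" is the grip in N (left out, the last holds). Time passes only in rows, so rows that do not move let the fingers close. It gives the time, the measured TCP pose, the force and the opening at its end, in the units of the state.
- env.get_obs(): the state, without advancing time (a new reading comes with each control period).
- env.read_camera(name): name is "side" or "top"; returns a dict with "img" (400x640x3 uint8, blue, green, red), "mtx" (3x3 intrinsics, pixels), "pose" (4x4, takes a point from camera to world coordinates). Camera axes: x right, y down, z forward; pixel columns grow to the right and rows downward; lengths in m; the calibration is good to about 2 mm. A picture is of the moment at which its call begins. There is no depth.
- env.sign_off(): hands the job in, once; it reports no verdict.
The state is a dict: "time_s": time; "qpos": joint angles; "joint_velocities": joint speeds; "effort": joint torques, N m; "tool_pos": TCP position; "tool_rot": TCP orientation; "force": force on the tool from outside, world axes, zero at the start; "wrist_torque": the same for the moment, N m; "grip_width": finger opening in m.
Only numpy, scipy, OpenCV 4.12 (cv2) and the standard library are available. Lean on these libraries where they do the work, as an engineer would, in place of code of your own. Each camera call takes 0.05 s, during which the arm holds its last target.

## Working session

There is one attempt and no reset: what is moved stays moved. The work goes in short steps, Python scripts to look and compute and a tool call to move; the robot and the scene stay as the last step left them, time stands still between calls to the robot, and variables do not carry over. Pictures are saved under pics/ and viewed, and the job is handed in when it is done.

Besides the shell and the picture viewer there is one more tool, called as name([rows], argument=value, ...), one row to a line, values as JSON. drive_tool: Moves the arm, as the interface text tells. Its arguments: {"type":"object","properties":{"commands":{"type":"array"},"force":{"type":"number"}},"required":["commands"]}

```bash
mkdir -p pics; ls; python3 - <<'E'
from cell import env
import cv2
o=env.get_obs();print(o)
for n in("side","top"):
    c=env.read_camera(n);cv2.imwrite(f"pics/{n}0.png",c["img"]);print(n,c["mtx"],c["pose"])
E
```

```text
pics
{'time_s': 0.0, 'qpos': array([-70.52731894,  18.43816091,  -4.01584241,  83.17573416,
         1.29512088,  78.54042133,  -3.2599583 ]), 'joint_velocities': array([ 0.0560794 , -0.05448479,  0.02801074, -0.00885218,  0.05012771,
        0.07259945, -0.06972249]), 'effort': array([-4.64404475e-04, -4.91294575e+01, -4.04298278e-01, -3.12526846e+01,
       -6.38725958e-02,  4.38307668e-02,  1.67934240e-04]), 'tool_pos': array([0.20792326, 0.61539766, 0.29116433]), 'tool_rot': array([-1.79890936e+02,  5.81855609e-03,  1.61337453e+02]), 'force': array([-0.35725866, -0.78612094, -0.19739243]), 'wrist_torque': array([-0.00352077, -0.03423324,  0.06778479]), 'grip_width': 0.08698082287487671}
side [[498.24460753   0.         310.95848899]
 [  0.         498.24460753 203.03449555]
 [  0.           0.           1.        ]] [[-0.99791015 -0.04991344  0.04103625  0.50624487]
 [-0.06431777  0.70625125 -0.70503361  0.89840144]
 [ 0.00620875 -0.70619956 -0.70798562  1.02973924]
 [ 0.          0.          0.          1.        ]]
top [[377.59533434   0.         317.58383951]
 [  0.         377.59533434 193.29543269]
 [  0.           0.           1.        ]] [[ 0.00762035 -0.99860958  0.05216161  0.50080131]
 [-0.99996488 -0.00779187 -0.00308573 -0.02797334]
 [ 0.00348788 -0.05213627 -0.99863389  0.98166279]
 [ 0.          0.          0.          1.        ]]
```

View pics/side0.png

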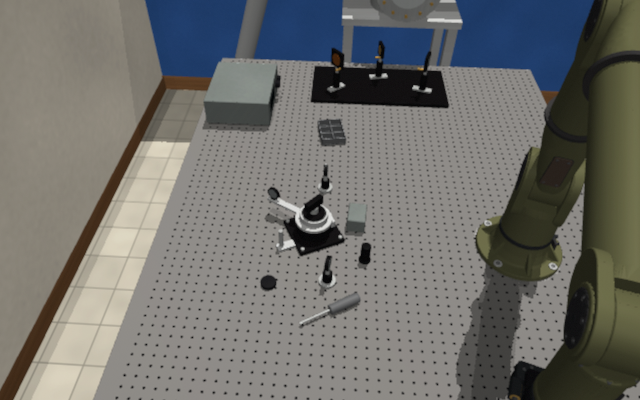

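View pics/top0.png

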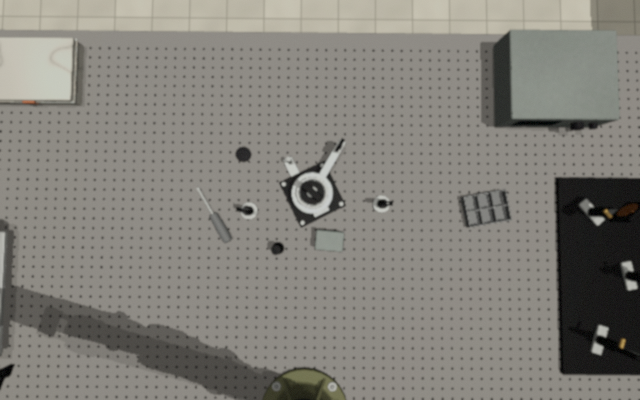

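The side view shows the unit at about (313,222), with the knob bar on top. In the top view it is at about (312,193), with the arm pointing up-right to (340,143) and the stop bracket at (290,162). Next I'll zoom in.

```bash
python3 - <<'E'
import cv2
a=cv2.imread("pics/top0.png")[130:260,230:400];cv2.imwrite("pics/topz.png",cv2.resize(a,None,fx=4.5,fy=4.5,interpolation=cv2.INTER_CUBIC))
a=cv2.imread("pics/side0.png")[160:270,250:390];cv2.imwrite("pics/sidez.png",cv2.resize(a,None,fx=5,fy=5,interpolation=cv2.INTER_CUBIC))
E
```

```text
(no output)
```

View pics/topz.png

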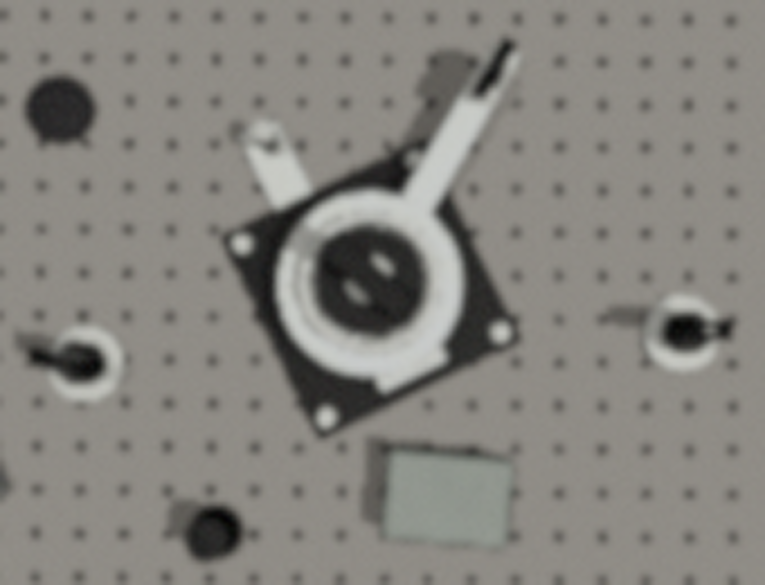

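View pics/sidez.png

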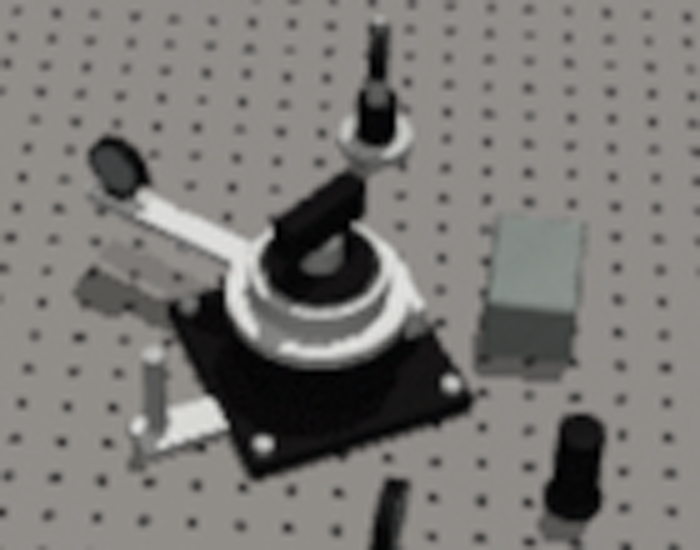

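```bash
cat > h.py <<'E'
import numpy as np,cv2
K={"top":(np.array([[377.59533434,0,317.58383951],[0,377.59533434,193.29543269],[0,0,1]]),np.array([[0.00762035,-0.99860958,0.05216161,0.50080131],[-0.99996488,-0.00779187,-0.00308573,-0.02797334],[0.00348788,-0.05213627,-0.99863389,0.98166279],[0,0,0,1]])),
"side":(np.array([[498.24460753,0,310.95848899],[0,498.24460753,203.03449555],[0,0,1]]),np.array([[-0.99791015,-0.04991344,0.04103625,0.50624487],[-0.06431777,0.70625125,-0.70503361,0.89840144],[0.00620875,-0.70619956,-0.70798562,1.02973924],[0,0,0,1]]))}
def cast(n,u,v,z):
    M,P=K[n];d=P[:3,:3]@np.linalg.solve(M,[u,v,1.]);o=P[:3,3];return (o+d*(z-o[2])/d[2])[:2]
def proj(n,p):
    M,P=K[n];c=P[:3,:3].T@(np.array(p)-P[:3,3]);q=M@c;return q[:2]/q[2]
E
python3 - <<'E'
from h import *
T=lambda x,y:((x+.5)/4.5-.5+230,(y+.5)/4.5-.5+130)
S=lambda x,y:((x+.5)/5-.5+250,(y+.5)/5-.5+160)
s=[cast("top",*T(*p),.013) for p in((242,244),(500,332),(326,418))]
print("screws",s,"mid",(s[0]+s[1])/2, "sqr side",s[0]-s[2],s[2]-s[1])
g=cv2.cvtColor(cv2.imread("pics/top0.png"),6).astype(np.uint8)
# skirt dark blob
for n,c,z,r in(("top",(312,192),.083,14),):
    m=(g<90).astype(np.uint8);m2=np.zeros_like(m);cv2.circle(m2,c,15,1,-1);m&=m2
    ys,xs=np.nonzero(m);
    cn=max(cv2.findContours(m,0,1)[0],key=cv2.contourArea);(cx,cy),rr=cv2.minEnclosingCircle(cn);print("skirt",cx,cy,rr,cast("top",cx,cy,.083))
# bright disc
m=(g>165).astype(np.uint8);m2=np.zeros_like(m);cv2.circle(m2,(312,192),22,1,-1);m&=m2
cn=max(cv2.findContours(m,0,1)[0],key=cv2.contourArea);print("disc",cv2.fitEllipse(cv2.convexHull(cn)))
e=cv2.fitEllipse(cv2.convexHull(cn));print(cast("top",*e[0],.065))
# arm: centerline points, z=.06
a=[cast("top",*T(*p),.060) for p in((424,200),(490,92))];print("arm",a,np.degrees(np.arctan2(*(a[1]-a[0])[::-1])))
st=[cast("top",*T(266,130),.066),cast("side",*S(152,353),.066)];print("stop",st)
mi=[cast("top",*T(495,70),.08),cast("side",*S(120,167),.08)];print("mirror",mi)
b=[cast("top",*T(*p),.100) for p in((383,265),(357,292))];d=b[0]-b[1];print("bar normal",np.degrees(np.arctan2(d[1],d[0])))
b=[cast("side",*S(*p),.126) for p in((282,222),(352,180))];d=b[0]-b[1];print("bar side",b,np.degrees(np.arctan2(d[1],d[0])))
E
python3 - <<'E'
import cv2
a=cv2.imread("pics/top0.png")[170:215,288:338];a=cv2.convertScaleAbs(a,alpha=3,beta=-30);cv2.imwrite("pics/kz.png",cv2.resize(a,None,fx=12,fy=12,interpolation=cv2.INTER_CUBIC))
a=cv2.imread("pics/side0.png")[185:235,285:345];a=cv2.convertScaleAbs(a,alpha=3,beta=-30);cv2.imwrite("pics/ks.png",cv2.resize(a,None,fx=12,fy=12,interpolation=cv2.INTER_CUBIC))
E
```

```text
screws [array([0.5750747 , 0.05714618]), array([ 0.52592812, -0.09053166]), array([0.47627801, 0.00818629])] mid [ 0.55050141 -0.01669274] sqr side [0.0987967  0.04895989] [-0.04965011  0.09871795]
skirt 311.22222900390625 192.20370483398438 12.505579948425293 [ 0.55022836 -0.01556817]
disc ((312.452392578125, 192.4323272705078), (40.09319305419922, 42.37904739379883), 15.253816604614258)
[ 0.5506851  -0.01831487]
arm [array([ 0.59627938, -0.04577776]), array([ 0.65582944, -0.08144955])] -30.922530487115196
stop [array([0.63307239, 0.04024792]), array([0.63569413, 0.04349704])]
mirror [array([ 0.66434507, -0.08290866]), array([ 0.66612204, -0.07898093])]
bar normal -43.40592515119277
bar side [array([0.57105001, 0.00280376]), array([ 0.53692381, -0.03048456])] 44.28791655113695
```

View pics/kz.png

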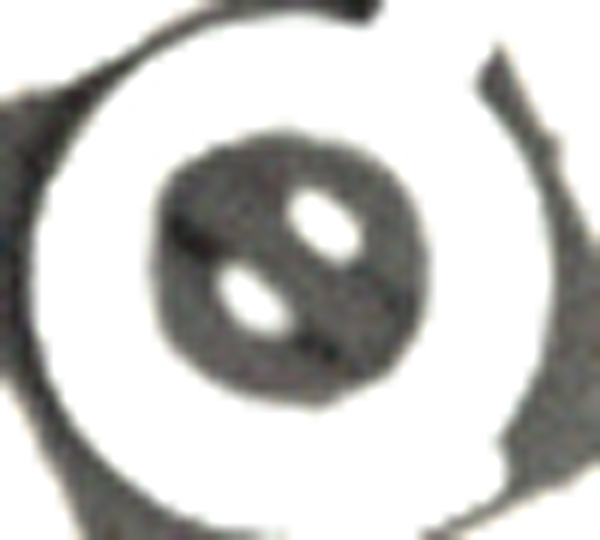

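View pics/ks.png

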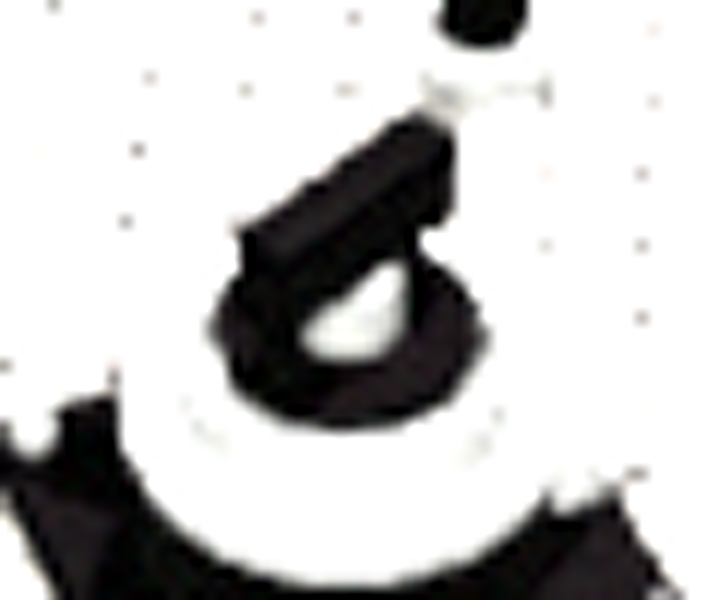

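The axis is at about (0.5505, -0.017). The bar lies at about 46° from world x, the arm at about -30° and the stop direction at about 26.5°. That leaves roughly 56° of winding. I'll travel high first, then yaw to 46°.

drive_tool([
  [-2.63,-2.45,0,0,0,0,1],
  [-2.63,-2.45,0,0,0,0,1],
  [-2.63,-2.45,0,0,0,0,1],
  [-2.63,-2.45,0,0,0,0,1],
  [-2.63,-2.45,0,0,0,0,1],
  [-2.63,-2.45,0,0,0,0,1],
  [-2.63,-2.45,0,0,0,0,1],
  [-2.63,-2.45,0,0,0,0,1],
  [-2.63,-2.45,0,0,0,0,1],
  [-2.63,-2.45,0,0,0,0,1],
  [-2.63,-2.45,0,0,0,0,1],
  [-2.63,-2.45,0,0,0,0,1],
  [-2.63,-2.45,0,0,0,0,1],
  [-2.63,-2.45,0,0,0,0,1],
  [-2.63,-2.45,0,0,0,0,1],
  [-2.63,-2.45,0,0,0,0,1],
  [-2.63,-2.45,0,0,0,0,1],
  [-2.63,-2.45,0,0,0,0,1],
  [-2.63,-2.45,0,0,0,0,1],
  [-2.63,-2.45,0,0,0,0,1],
], force=20)

```text
time_s: 1.77
tool_pos: [0.5499, -0.0184, 0.2921]
tool_rot: [180.0, -0.0, 161.3]
force: [1.8, 0.3, 1.1]
grip_width: 0.0871
```

drive_tool([
  [0,0,0,0,0,6.8,1],
  [0,0,0,0,0,6.8,1],
  [0,0,0,0,0,6.8,1],
  [0,0,0,0,0,6.8,1],
  [0,0,0,0,0,6.8,1],
  [0,0,0,0,0,6.8,1],
  [0,0,0,0,0,6.8,1],
  [0,0,0,0,0,6.8,1],
  [0,0,0,0,0,6.8,1],
  [0,0,0,0,0,6.8,1],
  [0,0,0,0,0,6.8,1],
  [0,0,0,0,0,6.8,1],
  [0,0,0,0,0,6.8,1],
  [0,0,0,0,0,6.8,1],
  [0,0,0,0,0,6.8,1],
  [0,0,0,0,0,6.8,1],
  [0,0,0,0,0,6.5,1],
  [0,0,0,0,0,0,1],
  [0,0,0,0,0,0,1],
])

```text
time_s: 3.35
tool_pos: [0.5494, -0.0167, 0.292]
tool_rot: [-180.0, 0.0, 46.2]
force: [0.1, -0.2, 0.1]
grip_width: 0.0868
```

```bash
python3 - <<'E'
from cell import env
import cv2
from h import *
o=env.get_obs();print(o["time_s"],o["tool_pos"],o["tool_rot"],o["qpos"],o["force"],o["wrist_torque"])
c=env.read_camera("side");a=c["img"][130:280,230:400];cv2.imwrite("pics/s1.png",cv2.resize(a,None,fx=4,fy=4,interpolation=cv2.INTER_CUBIC))
E
```

```text
3.35 [ 0.54939053 -0.01666223  0.29196226] [-1.79979406e+02  2.34247887e-02  4.62250609e+01] [-36.74805927   6.64240597  38.84634297  98.83768526  -4.28356091
  76.04848157 -40.82820027] [ 0.06643729 -0.19241147  0.06268596] [-0.12534883  0.06290965  0.01724798]
```

View pics/s1.png

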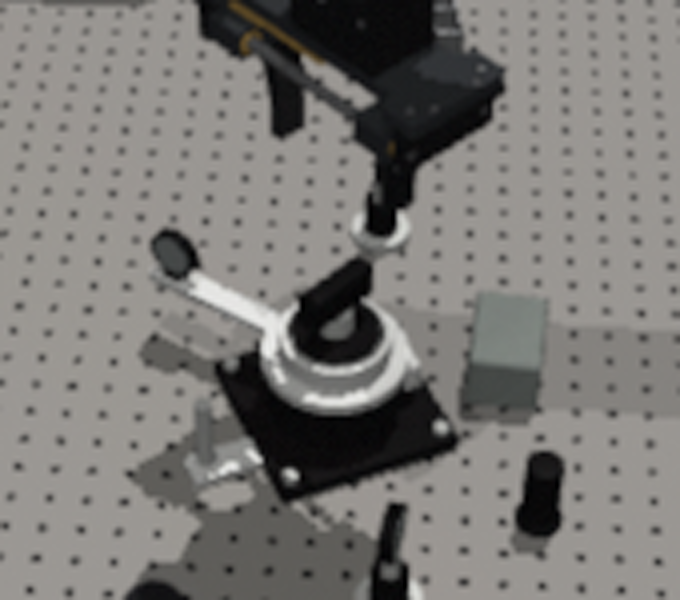

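The picture shows the gripper squarely above the unit, with the jaws to either side of the bar. I'll go down to about 0.167.

drive_tool([
  [0.05,0.1,2,0,0,0,1],
  [0,0,2,0,0,0,1],
  [0,0,2,0,0,0,1],
  [0,0,2,0,0,0,1],
  [0,0,2,0,0,0,1],
  [0,0,1,0,0,0,1],
  [0,0,0.5,0,0,0,1],
  [0,0,0.5,0,0,0,1],
  [0,0,0.5,0,0,0,1],
  [0,0,0,0,0,0,1],
])

```text
time_s: 4.23
tool_pos: [0.5507, -0.0171, 0.1672]
tool_rot: [180.0, -0.0, 46.1]
force: [0.7, -0.6, 0.1]
grip_width: 0.087
```

```bash
python3 - <<'E'
from cell import env
import cv2
from h import *
o=env.get_obs();print(o["time_s"],o["tool_pos"],o["tool_rot"],o["qpos"],o["force"],o["wrist_torque"])
c=env.read_camera("side");a=c["img"][130:280,230:400];cv2.imwrite("pics/s2.png",cv2.resize(a,None,fx=4,fy=4,interpolation=cv2.INTER_CUBIC))
E
```

```text
4.2333 [ 0.55072176 -0.01709251  0.16717456] [ 1.79998675e+02 -8.10570260e-03  4.60546239e+01] [-34.56720179  13.81766109  38.0741593  107.15764659  -9.58929168
  62.2120158  -36.74974976] [ 0.66728526 -0.64932681  0.13415309] [-0.09215679  0.08616011  0.00837623]
```

View pics/s2.png

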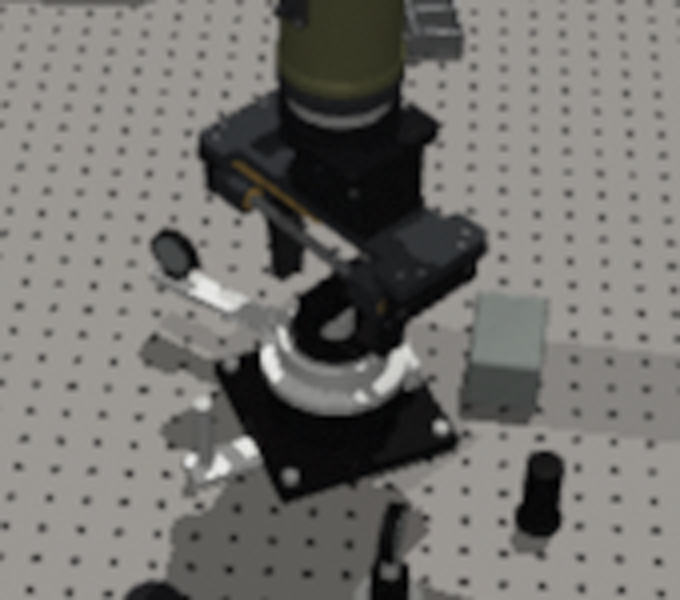

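The fingers stand either side of the bar, well clear of the arm. Closing gently.

drive_tool([
  [0,0,0,0,0,0,0.5],
  [0,0,0,0,0,0,0.3],
  [0,0,0,0,0,0,0.2],
  [0,0,0,0,0,0,0],
  [0,0,0,0,0,0,0],
  [0,0,0,0,0,0,0],
  [0,0,0,0,0,0,0],
  [0,0,0,0,0,0,0],
  [0,0,0,0,0,0,0],
  [0,0,0,0,0,0,0],
], force=20)

```text
time_s: 5.12
tool_pos: [0.5506, -0.0171, 0.1672]
tool_rot: [-180.0, -0.0, 46.0]
force: [-0.1, -0.3, 0.9]
grip_width: 0.0286
```

```bash
python3 - <<'E'
from cell import env
import cv2
from h import *
o=env.get_obs();print(o["time_s"],o["tool_pos"],o["tool_rot"],o["force"],o["wrist_torque"],o["grip_width"])
E
```

```text
5.1167 [ 0.55064973 -0.01708542  0.16723786] [-1.79999811e+02 -2.28855083e-03  4.60336307e+01] [-0.10875428 -0.25028079  0.89582526] [-0.12042604  0.13607333 -0.00258294] 0.028597340020671273
```

Still closing (28.6 mm).

drive_tool([
  [0,0,0,0,0,0,0],
  [0,0,0,0,0,0,0],
  [0,0,0,0,0,0,0],
  [0,0,0,0,0,0,0],
  [0,0,0,0,0,0,0],
])

```text
time_s: 5.53
tool_pos: [0.5507, -0.0171, 0.1673]
tool_rot: [180.0, -0.0, 46.0]
force: [0.1, -0.2, -0.4]
grip_width: 0.022
```

```bash
python3 - <<'E'
from cell import env
import cv2
from h import *
o=env.get_obs();print(o["time_s"],o["tool_pos"],o["tool_rot"],o["force"],o["wrist_torque"],o["grip_width"])
E
```

```text
5.5333 [ 0.5506859  -0.01712958  0.16726342] [ 1.79992075e+02 -5.25703507e-03  4.60343103e+01] [ 0.0597002  -0.19785258 -0.44694571] [-0.13690121  0.04148183  0.0509312 ] 0.022029297829159585
```

drive_tool([
  [0,0,0,0,0,0,0],
  [0,0,0,0,0,0,0],
  [0,0,0,0,0,0,0],
  [0,0,0,0,0,0,0],
  [0,0,0,0,0,0,0],
  [0,0,0,0,0,0,0],
  [0,0,0,0,0,0,0],
  [0,0,0,0,0,0,0],
])

```text
time_s: 6.2
tool_pos: [0.5507, -0.0171, 0.1673]
tool_rot: [180.0, -0.0, 46.0]
force: [0.3, 0.3, -0.7]
grip_width: 0.0226
```

```bash
python3 - <<'E'
from cell import env
import cv2
from h import *
o=env.get_obs();print(o["time_s"],o["tool_pos"],o["tool_rot"],o["force"],o["wrist_torque"],o["grip_width"])
E
```

```text
6.2 [ 0.5506591  -0.01710499  0.16726587] [ 1.79998014e+02 -5.50353609e-03  4.60342283e+01] [ 0.29035087  0.28995055 -0.68181405] [-0.21446126  0.02421585 -0.01413743] 0.02259535749512656
```

```bash
python3 - <<'E'
from cell import env
import cv2
c=env.read_camera("side");a=c["img"][180:240,280:360];a=cv2.convertScaleAbs(a,alpha=2.2,beta=0);cv2.imwrite("pics/s3.png",cv2.resize(a,None,fx=9,fy=9,interpolation=cv2.INTER_CUBIC))
c=env.read_camera("top");a=c["img"][130:260,230:400];a=cv2.convertScaleAbs(a,alpha=1.5,beta=0);cv2.imwrite("pics/t3.png",cv2.resize(a,None,fx=4.5,fy=4.5,interpolation=cv2.INTER_CUBIC))
E
```

```text
(no output)
```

View pics/s3.png

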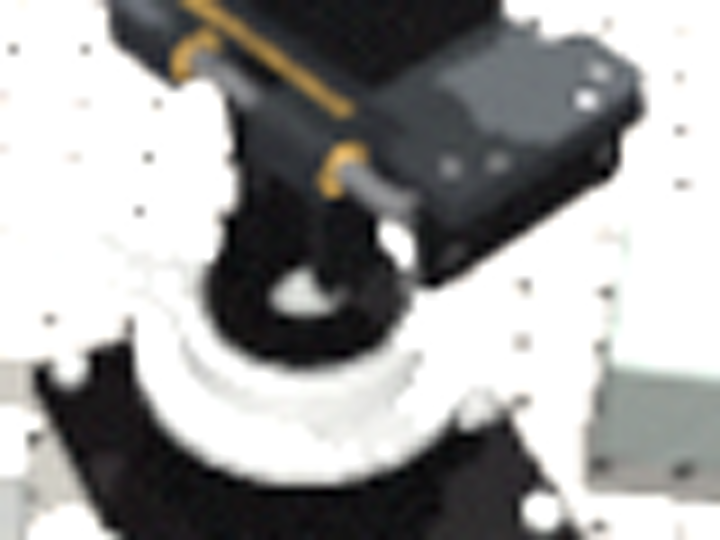

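View pics/t3.png

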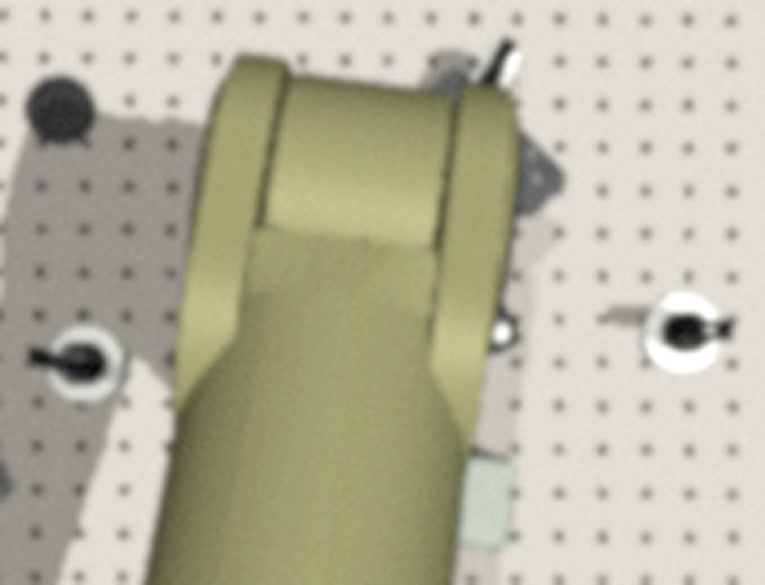

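drive_tool([
  [0,0,0,0,0,0,0],
  [0,0,0,0,0,0,0],
  [0,0,0,0,0,0,0],
  [0,0,0,0,0,0,0],
], force=35)

```text
time_s: 6.63
tool_pos: [0.5507, -0.0171, 0.1673]
tool_rot: [180.0, -0.0, 46.0]
force: [1.0, -1.4, -0.8]
grip_width: 0.0213
```

drive_tool([
  [0,0,0,0,0,-2,0],
  [0,0,0,0,0,-2,0],
  [0,0,0,0,0,-2,0],
  [0,0,0,0,0,-2,0],
  [0,0,0,0,0,-2,0],
  [0,0,0,0,0,0,0],
], force=20)

```text
time_s: 7.13
tool_pos: [0.5508, -0.0172, 0.1673]
tool_rot: [180.0, -0.0, 56.1]
force: [0.6, -0.2, -1.6]
grip_width: 0.0223
```

```bash
python3 - <<'E'
from cell import env
import cv2
o=env.get_obs();print(o["time_s"],o["tool_pos"],o["tool_rot"],o["force"],o["wrist_torque"],o["grip_width"])
c=env.read_camera("side");a=c["img"][180:240,280:360];a=cv2.convertScaleAbs(a,alpha=2.2,beta=0);cv2.imwrite("pics/s4.png",cv2.resize(a,None,fx=9,fy=9,interpolation=cv2.INTER_CUBIC))
E
```

```text
7.1333 [ 0.55078632 -0.01720788  0.16727424] [ 1.79975160e+02 -1.02658402e-02  5.60781012e+01] [ 0.5822694  -0.15381919 -1.62517348] [-0.25291002 -0.20271588  0.01437742] 0.02228884870194971
```

View pics/s4.png

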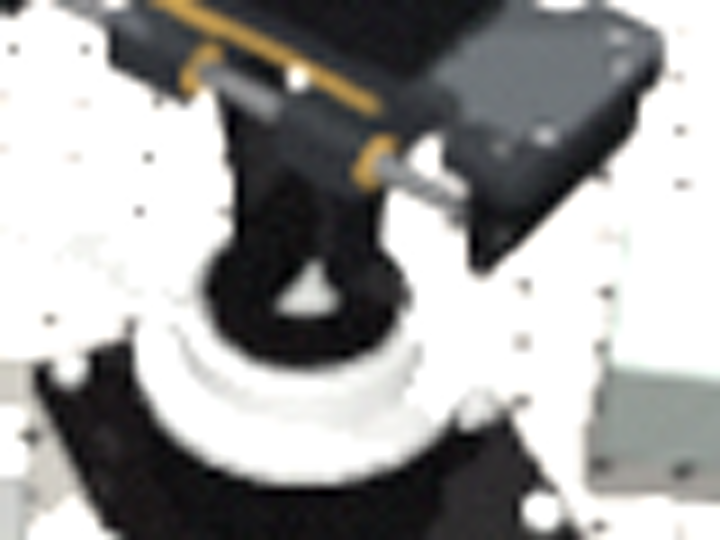

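The knob turns with the gripper: the neck highlight changed with the yaw. The grip holds. Now I'll ease it down a little and watch the vertical force.

drive_tool([
  [0,0,0.05,0,0,0,0],
  [0,0,0.05,0,0,0,0],
  [0,0,0.04,0,0,0,0],
  [0,0,0,0,0,0,0],
], force=16)

```text
time_s: 7.52
tool_pos: [0.5508, -0.0172, 0.1661]
tool_rot: [180.0, -0.0, 56.0]
force: [0.2, -1.1, 2.8]
grip_width: 0.0222
```

drive_tool([
  [0,0,0.02,0,0,0,0],
  [0,0,0.02,0,0,0,0],
  [0,0,0,0,0,0,0],
])

```text
time_s: 7.77
tool_pos: [0.5508, -0.0172, 0.1656]
tool_rot: [180.0, -0.0, 56.0]
force: [-0.1, -1.6, 1.3]
grip_width: 0.0225
```

drive_tool([
  [0,0,0.02,0,0,0,0],
  [0,0,0,0,0,0,0],
  [0,0,0,0,0,0,0],
])

```text
time_s: 8.02
tool_pos: [0.5508, -0.0172, 0.1653]
tool_rot: [180.0, -0.0, 56.0]
force: [0.9, -1.1, 2.1]
grip_width: 0.023
```

drive_tool([
  [0,0,0.02,0,0,0,0],
  [0,0,0,0,0,0,0],
  [0,0,0,0,0,0,0],
])

```text
time_s: 8.27
tool_pos: [0.5508, -0.0172, 0.1651]
tool_rot: [180.0, -0.0, 56.0]
force: [1.0, -2.0, 2.9]
grip_width: 0.0223
```

drive_tool([
  [0,0,0.02,0,0,0,0],
  [0,0,0,0,0,0,0],
  [0,0,0,0,0,0,0],
])

```text
time_s: 8.52
tool_pos: [0.5508, -0.0172, 0.1649]
tool_rot: [180.0, -0.0, 56.0]
force: [1.3, -1.9, 2.5]
grip_width: 0.0228
```

drive_tool([
  [0,0,0.02,0,0,0,0],
  [0,0,0,0,0,0,0],
  [0,0,0,0,0,0,0],
])

```text
time_s: 8.77
tool_pos: [0.5507, -0.0171, 0.1647]
tool_rot: [180.0, -0.0, 56.0]
force: [1.5, -2.0, 1.7]
grip_width: 0.0224
```

drive_tool([
  [0,0,0.02,0,0,0,0],
  [0,0,0.02,0,0,0,0],
  [0,0,0,0,0,0,0],
])

```text
time_s: 9.02
tool_pos: [0.5508, -0.0171, 0.1643]
tool_rot: [180.0, -0.0, 56.0]
force: [1.8, -2.8, 2.4]
grip_width: 0.0224
```

```bash
python3 - <<'E'
from cell import env
import cv2
o=env.get_obs();print(o["time_s"],o["tool_pos"],o["tool_rot"],o["force"],o["wrist_torque"],o["grip_width"])
c=env.read_camera("side");a=c["img"][180:240,280:360];a=cv2.convertScaleAbs(a,alpha=2.2,beta=0);cv2.imwrite("pics/s5.png",cv2.resize(a,None,fx=9,fy=9,interpolation=cv2.INTER_CUBIC))
E
```

```text
9.0167 [ 0.55075983 -0.01711792  0.16428474] [ 1.79982158e+02 -7.86794809e-03  5.60343543e+01] [ 1.78221498 -2.76278676  2.3691457 ] [-0.5202711  -0.35287071 -0.03469936] 0.022358147694938074
```

View pics/s5.png

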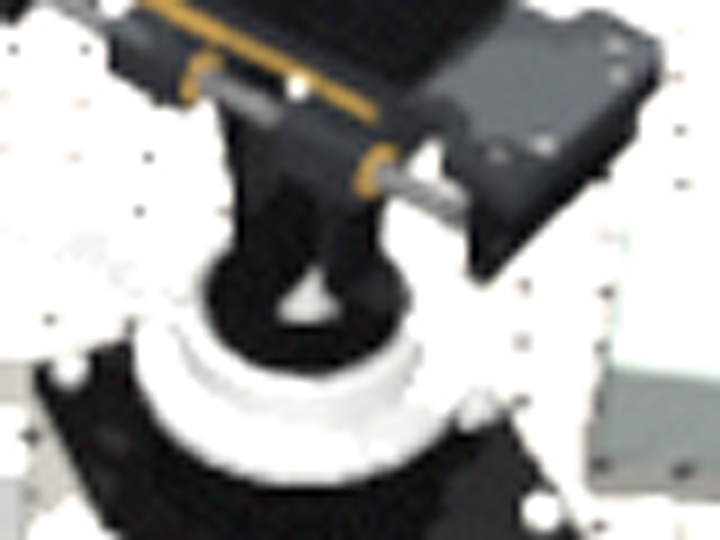

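The skirt has visibly dropped with about 2–3 N. Now rocking gently while reading the torque.

drive_tool([
  [0,0,0,0,0,1.5,0],
  [0,0,0,0,0,1.5,0],
  [0,0,0,0,0,1.5,0],
  [0,0,0,0,0,1.5,0],
  [0,0,0,0,0,0,0],
])

```text
time_s: 9.48
tool_pos: [0.5507, -0.0171, 0.1649]
tool_rot: [-180.0, -0.0, 50.0]
force: [0.4, -1.3, 6.4]
grip_width: 0.0223
```

```bash
cat > s.py <<'E'
from cell import env
import sys,cv2
o=env.get_obs();print(o["time_s"],o["tool_pos"].round(4),o["tool_rot"].round(2),o["force"].round(2),o["wrist_torque"].round(3),o["grip_width"])
if len(sys.argv)>1:
    c=env.read_camera("side");a=c["img"][180:240,280:360];a=cv2.convertScaleAbs(a,alpha=2.2,beta=0);cv2.imwrite(sys.argv[1],cv2.resize(a,None,fx=9,fy=9,interpolation=cv2.INTER_CUBIC))
E
python3 s.py pics/s6.png
```

```text
9.4833 [ 0.5507 -0.0171  0.1649] [-1.7999e+02 -2.0000e-02  4.9960e+01] [ 0.37 -1.34  6.39] [-0.468  0.127 -0.096] 0.022272078528025024
```

View pics/s6.png

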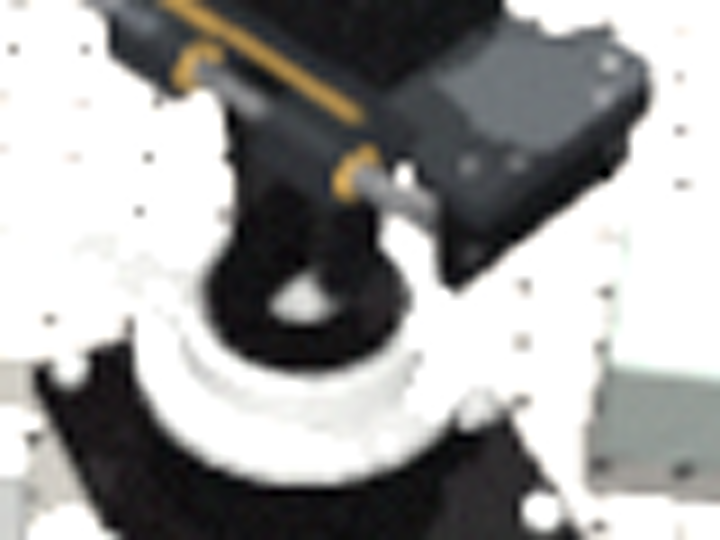

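```bash
python3 - <<'E'
from cell import env
import cv2
o=env.get_obs();print(o["tool_pos"])
c=env.read_camera("side");cv2.imwrite("pics/side1.png",c["img"]);a=c["img"][160:270,250:390];cv2.imwrite("pics/s7.png",cv2.resize(a,None,fx=5,fy=5,interpolation=cv2.INTER_CUBIC))
E
```

```text
[ 0.55074125 -0.01708648  0.16487102]
```

View pics/s7.png

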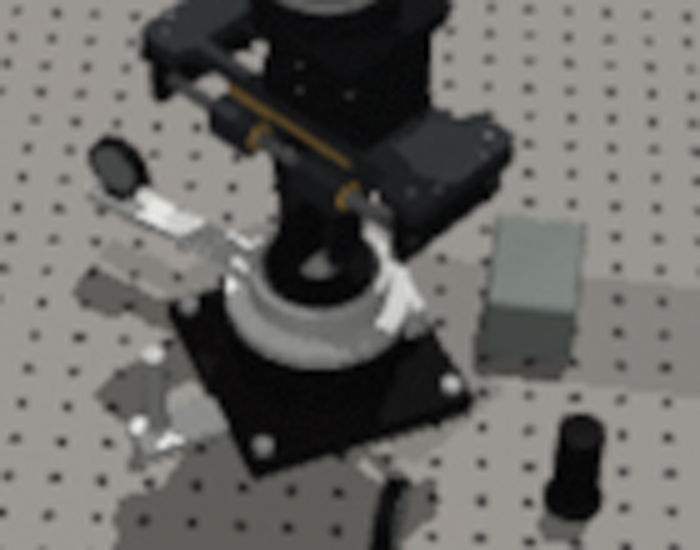

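The stage hasn't moved. The force and z both rose at yaw 50, so the teeth butt here. At yaw 56 it sank lower, so I'll rock back.

drive_tool([
  [0,0,0,0,0,-1.5,0],
  [0,0,0,0,0,-1.5,0],
  [0,0,0,0,0,0,0],
])

```text
time_s: 9.83
tool_pos: [0.5508, -0.0171, 0.1649]
tool_rot: [180.0, -0.0, 53.1]
force: [0.6, -2.5, 6.8]
grip_width: 0.0226
```

drive_tool([
  [0,0,0,0,0,-1.5,0],
  [0,0,0,0,0,-1.5,0],
  [0,0,0,0,0,0,0],
])

```text
time_s: 10.08
tool_pos: [0.5507, -0.0171, 0.1644]
tool_rot: [180.0, -0.0, 56.1]
force: [1.3, -2.0, 1.8]
grip_width: 0.0224
```

drive_tool([
  [0,0,0,0,0,-1.5,0],
  [0,0,0,0,0,-1.5,0],
  [0,0,0,0,0,0,0],
])

```text
time_s: 10.33
tool_pos: [0.5508, -0.0172, 0.1643]
tool_rot: [180.0, -0.0, 59.0]
force: [1.9, -2.9, 2.3]
grip_width: 0.0223
```

```bash
python3 s.py
```

```text
10.3333 [ 0.5508 -0.0172  0.1643] [ 1.7998e+02 -1.0000e-02  5.9030e+01] [ 1.94 -2.89  2.31] [-0.566 -0.318  0.035] 0.02227106773940056
```

At yaw 56–59 the push is not resisted, so the teeth are over a gap. Easing down here.

drive_tool([
  [0,0,0.03,0,0,1,0],
  [0,0,0.03,0,0,0,0],
  [0,0,0.03,0,0,0,0],
  [0,0,0,0,0,0,0],
])

```text
time_s: 10.67
tool_pos: [0.5507, -0.0171, 0.1633]
tool_rot: [180.0, -0.0, 58.0]
force: [2.6, -2.3, 1.5]
grip_width: 0.0226
```

drive_tool([
  [0,0,0.03,0,0,0,0],
  [0,0,0.03,0,0,0,0],
  [0,0,0.03,0,0,0,0],
  [0,0,0,0,0,0,0],
])

```text
time_s: 11.0
tool_pos: [0.5507, -0.0171, 0.1624]
tool_rot: [180.0, -0.0, 58.0]
force: [2.0, -3.6, 1.9]
grip_width: 0.0228
```

```bash
python3 s.py
```

```text
11.0 [ 0.5507 -0.0171  0.1624] [ 1.7999e+02 -1.0000e-02  5.8030e+01] [ 2.01 -3.57  1.93] [-0.624 -0.377 -0.037] 0.022818626150065583
```

drive_tool([
  [0,0,0.03,0,0,0,0],
  [0,0,0.03,0,0,0,0],
  [0,0,0.03,0,0,0,0],
  [0,0,0.03,0,0,0,0],
  [0,0,0.03,0,0,0,0],
  [0,0,0.03,0,0,0,0],
  [0,0,0,0,0,0,0],
])

```text
time_s: 11.58
tool_pos: [0.5507, -0.0171, 0.1606]
tool_rot: [180.0, -0.0, 58.0]
force: [2.7, -2.7, 1.4]
grip_width: 0.0223
```

drive_tool([
  [0,0,0.03,0,0,0,0],
  [0,0,0.03,0,0,0,0],
  [0,0,0.03,0,0,0,0],
  [0,0,0,0,0,0,0],
])

```text
time_s: 11.92
tool_pos: [0.5507, -0.0171, 0.1597]
tool_rot: [180.0, -0.0, 58.0]
force: [2.6, -3.2, 2.0]
grip_width: 0.0223
```

```bash
python3 s.py pics/s8.png
```

```text
11.9167 [ 0.5507 -0.0171  0.1597] [ 1.7999e+02 -1.0000e-02  5.8030e+01] [ 2.56 -3.18  2.03] [-0.661 -0.553 -0.049] 0.02234079818060908
```

View pics/s8.png

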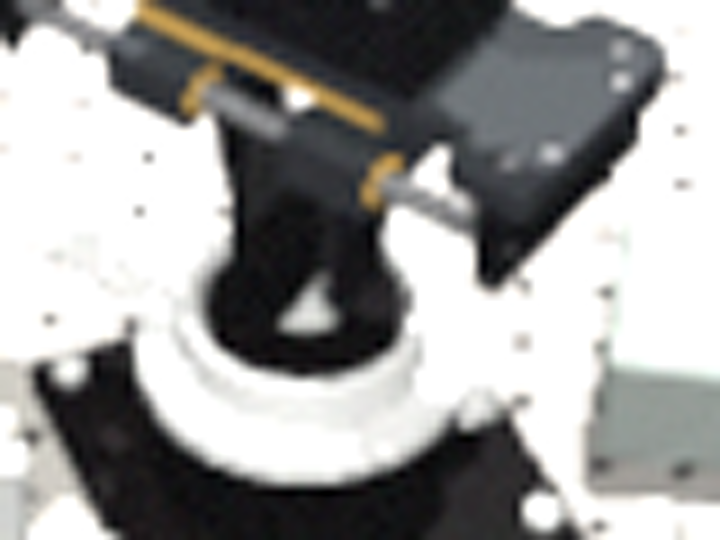

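The skirt now sits inside the collar, with its lower edge masked by the collar rim. I'll feel for the end stop.

drive_tool([
  [0,0,0.03,0,0,0,0],
  [0,0,0.03,0,0,0,0],
  [0,0,0,0,0,0,0],
])

```text
time_s: 12.22
tool_pos: [0.5507, -0.0171, 0.1592]
tool_rot: [180.0, -0.0, 58.0]
force: [2.4, -2.9, 3.0]
grip_width: 0.0225
```

drive_tool([
  [0,0,0.02,0,0,0,0],
  [0,0,0.02,0,0,0,0],
  [0,0,0,0,0,0,0],
])

```text
time_s: 12.47
tool_pos: [0.5508, -0.0172, 0.1591]
tool_rot: [180.0, -0.0, 58.0]
force: [1.4, -2.2, 4.3]
grip_width: 0.0228
```

```bash
python3 s.py
```

```text
12.4667 [ 0.5508 -0.0172  0.1591] [ 1.7999e+02 -2.0000e-02  5.8030e+01] [ 1.39 -2.24  4.27] [-0.735 -0.386 -0.007] 0.02281044942464802
```

The knob is home: 8.1 mm of travel with the force now rising. Winding anticlockwise gently.

drive_tool([
  [0,0,0,0,0,-0.5,0],
  [0,0,0,0,0,-1,0],
  [0,0,0,0,0,-1,0],
  [0,0,0,0,0,-1,0],
  [0,0,0,0,0,-1,0],
  [0,0,0,0,0,-1,0],
  [0,0,0,0,0,-1,0],
  [0,0,0,0,0,-1,0],
  [0,0,0,0,0,-1,0],
  [0,0,0,0,0,-1,0],
  [0,0,0,0,0,0,0],
])

```text
time_s: 13.38
tool_pos: [0.5509, -0.0172, 0.1591]
tool_rot: [180.0, -0.0, 67.6]
force: [1.3, -3.3, 4.9]
grip_width: 0.0222
```

```bash
python3 s.py; python3 - <<'E'
from cell import env
import cv2
o=env.get_obs();print(o["qpos"].round(1))
c=env.read_camera("side");a=c["img"][160:270,250:390];cv2.imwrite("pics/s9.png",cv2.resize(a,None,fx=5,fy=5,interpolation=cv2.INTER_CUBIC))
E
```

```text
13.3833 [ 0.5509 -0.0172  0.1591] [ 1.7996e+02 -3.0000e-02  6.7570e+01] [ 1.29 -3.33  4.92] [-0.766 -0.496 -0.166] 0.022244612506737805
[-31.8  14.   34.9 107.5  -9.1  61.2 -15.7]
```

View pics/s9.png

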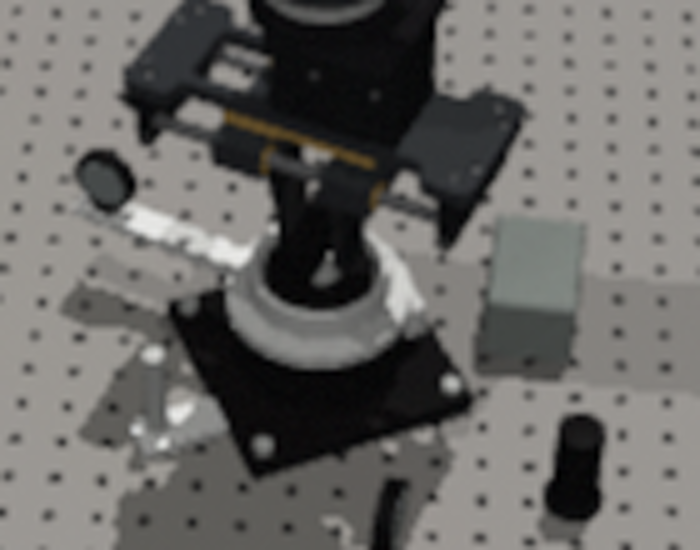

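Meshed: the mirror has moved to (105,180) in the zoomed view, and the torque of 0.166 N m fits the stage's stiffness. Winding on.

drive_tool([
  [0,0,0,0,0,-1.5,0],
  [0,0,0,0,0,-1.5,0],
  [0,0,0,0,0,-1.5,0],
  [0,0,0,0,0,-1.5,0],
  [0,0,0,0,0,-1.5,0],
  [0,0,0,0,0,-1.5,0],
  [0,0,0,0,0,-1.5,0],
  [0,0,0,0,0,-1.5,0],
  [0,0,0,0,0,-1.5,0],
  [0,0,0,0,0,-1.5,0],
  [0,0,0,0,0,-1.5,0],
  [0,0,0,0,0,-1.5,0],
  [0,0,0,0,0,-1.5,0],
  [0,0,0,0,0,-1.5,0],
  [0,0,0,0,0,-1.5,0],
  [0,0,0,0,0,-1.5,0],
  [0,0,0,0,0,-1.5,0],
  [0,0,0,0,0,-1.5,0],
  [0,0,0,0,0,-1.5,0],
  [0,0,0,0,0,-1.5,0],
])

```text
time_s: 15.1
tool_pos: [0.5513, -0.0173, 0.1591]
tool_rot: [179.9, 0.0, 97.6]
force: [3.5, -2.7, 2.8]
grip_width: 0.0222
```

```bash
python3 s.py; python3 - <<'E'
from cell import env
import cv2
o=env.get_obs();print(o["qpos"].round(1))
c=env.read_camera("side");a=c["img"][160:270,250:390];cv2.imwrite("pics/s10.png",cv2.resize(a,None,fx=5,fy=5,interpolation=cv2.INTER_CUBIC))
E
```

```text
15.1 [ 0.5513 -0.0173  0.1591] [1.7989e+02 2.0000e-02 9.7590e+01] [ 3.53 -2.67  2.84] [-0.769 -0.935 -0.222] 0.02218136609155754
[-28.3  13.5  30.9 107.4  -7.9  61.1  13.3]
```

View pics/s10.png

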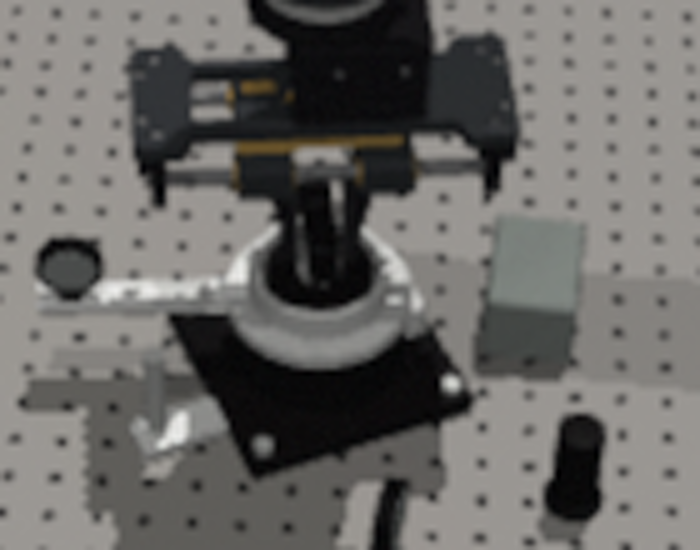

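```bash
python3 - <<'E'
from h import *
S=lambda x,y:((x+.5)/5-.5+250,(y+.5)/5-.5+160)
ax=np.array([.5507,-.0168])
for p in((120,167),(105,180),(70,268)):
    a=cast("side",*S(*p),.08)-ax;print(np.degrees(np.arctan2(a[1],a[0])),np.hypot(*a))
E
```

```text
-28.312530240043973 0.13110573778077722
-22.79108293675337 0.13275620460957474
6.8752881309913105 0.13367635638420763
```

The arm is at about +6.9° with the stop at about 26.4°, so roughly 19.5° remain.

drive_tool([
  [0,0,0,0,0,-1.5,0],
  [0,0,0,0,0,-1.5,0],
  [0,0,0,0,0,-1.5,0],
  [0,0,0,0,0,-1.5,0],
  [0,0,0,0,0,-1.5,0],
  [0,0,0,0,0,-1.5,0],
  [0,0,0,0,0,-1.5,0],
  [0,0,0,0,0,-1.5,0],
  [0,0,0,0,0,-1,0],
  [0,0,0,0,0,-1,0],
  [0,0,0,0,0,-1,0],
  [0,0,0,0,0,0,0],
])

```text
time_s: 16.15
tool_pos: [0.5515, -0.0172, 0.1592]
tool_rot: [179.9, 0.1, 112.6]
force: [4.8, -2.4, 2.4]
grip_width: 0.023
```

```bash
python3 s.py
```

```text
16.15 [ 0.5515 -0.0172  0.1592] [1.7987e+02 6.0000e-02 1.1258e+02] [ 4.82 -2.38  2.42] [-0.742 -1.056 -0.107] 0.0229907657061531
```

drive_tool([
  [0,0,0,0,0,-0.5,0],
  [0,0,0,0,0,-0.5,0],
  [0,0,0,0,0,0,0],
])

```text
time_s: 16.4
tool_pos: [0.5516, -0.0172, 0.1591]
tool_rot: [179.9, 0.1, 113.5]
force: [4.8, -3.8, 2.8]
grip_width: 0.0225
```

```bash
python3 s.py; python3 - <<'E'
from cell import env
import cv2
o=env.get_obs();print(o["qpos"].round(1))
c=env.read_camera("side");a=c["img"][160:270,250:390];cv2.imwrite("pics/s11.png",cv2.resize(a,None,fx=5,fy=5,interpolation=cv2.INTER_CUBIC))
E
```

```text
16.4 [ 0.5516 -0.0172  0.1591] [1.7987e+02 6.0000e-02 1.1355e+02] [ 4.77 -3.8   2.75] [-0.763 -1.083 -0.171] 0.022499469014574388
[-26.5  13.4  28.8 107.3  -7.3  61.   28.7]
```

View pics/s11.png

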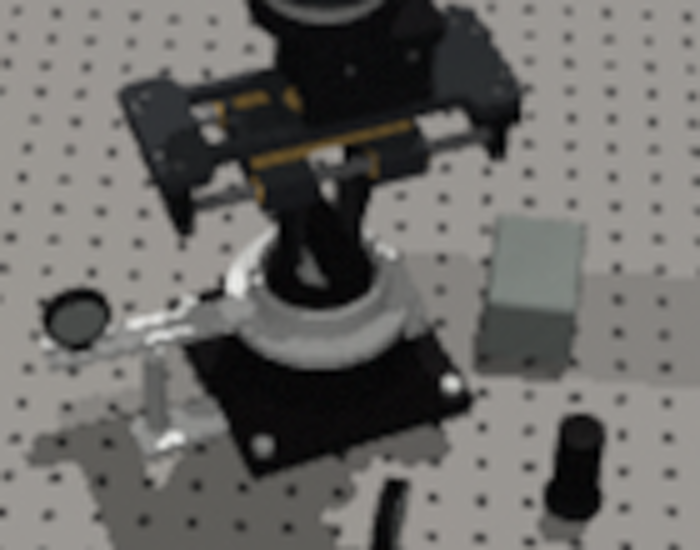

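The arm's edge is now near the post at (155,345), and the torque is still only 0.17. Creeping on.

drive_tool([
  [0,0,0,0,0,-0.5,0],
  [0,0,0,0,0,-0.5,0],
  [0,0,0,0,0,0,0],
])

```text
time_s: 16.7
tool_pos: [0.5516, -0.0172, 0.1591]
tool_rot: [179.9, 0.1, 114.6]
force: [4.9, -2.7, 2.4]
grip_width: 0.0223
```

```bash
python3 s.py
```

```text
16.7 [ 0.5516 -0.0172  0.1591] [1.7987e+02 6.0000e-02 1.1455e+02] [ 4.94 -2.74  2.36] [-0.706 -1.101 -0.16 ] 0.022258524729667002
```

drive_tool([
  [0,0,0,0,0,-0.5,0],
  [0,0,0,0,0,-0.5,0],
  [0,0,0,0,0,0,0],
])

```text
time_s: 16.95
tool_pos: [0.5516, -0.0172, 0.1592]
tool_rot: [179.9, 0.1, 115.6]
force: [4.7, -1.5, 3.3]
grip_width: 0.023
```

```bash
python3 s.py
```

```text
16.95 [ 0.5516 -0.0172  0.1592] [1.7987e+02 7.0000e-02 1.1555e+02] [ 4.69 -1.46  3.31] [-0.738 -1.095 -0.194] 0.02296326636354369
```

drive_tool([
  [0,0,0,0,0,-0.5,0],
  [0,0,0,0,0,0,0],
])

```text
time_s: 17.12
tool_pos: [0.5516, -0.0172, 0.1591]
tool_rot: [179.9, 0.1, 116.0]
force: [5.5, -3.3, 2.8]
grip_width: 0.0224
```

```bash
python3 s.py
```

```text
17.1167 [ 0.5516 -0.0172  0.1591] [1.7987e+02 7.0000e-02 1.1605e+02] [ 5.47 -3.28  2.82] [-0.76  -1.091 -0.185] 0.022368237923606305
```

drive_tool([
  [0,0,0,0,0,-0.5,0],
  [0,0,0,0,0,0,0],
])

```text
time_s: 17.28
tool_pos: [0.5516, -0.0172, 0.1591]
tool_rot: [179.9, 0.1, 116.6]
force: [4.4, -3.4, 2.3]
grip_width: 0.0222
```

```bash
python3 s.py
```

```text
17.2833 [ 0.5516 -0.0172  0.1591] [1.7987e+02 7.0000e-02 1.1655e+02] [ 4.36 -3.4   2.34] [-0.71  -1.135 -0.174] 0.022228891282327388
```

drive_tool([
  [0,0,0,0,0,-0.5,0],
  [0,0,0,0,0,0,0],
])

```text
time_s: 17.45
tool_pos: [0.5516, -0.0172, 0.1592]
tool_rot: [179.9, 0.1, 117.1]
force: [4.9, -3.2, 2.6]
grip_width: 0.0225
```

```bash
python3 s.py;  python3 - <<'E'
from cell import env
import cv2
c=env.read_camera("side");a=c["img"][160:270,250:390];cv2.imwrite("pics/s12.png",cv2.resize(a,None,fx=5,fy=5,interpolation=cv2.INTER_CUBIC))
E
```

```text
17.45 [ 0.5516 -0.0172  0.1592] [1.7987e+02 7.0000e-02 1.1705e+02] [ 4.89 -3.17  2.56] [-0.753 -1.099 -0.167] 0.022460035345670055
```

View pics/s12.png

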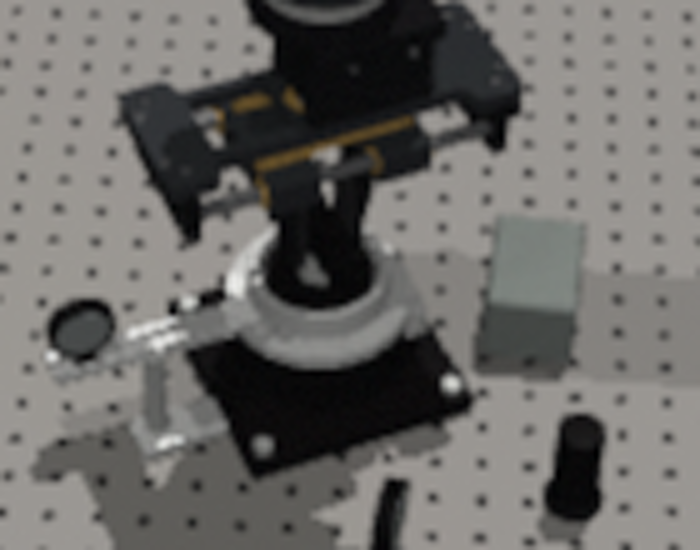

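drive_tool([
  [0,0,0,0,0,-0.5,0],
  [0,0,0,0,0,0,0],
])

```text
time_s: 17.67
tool_pos: [0.5516, -0.0172, 0.1592]
tool_rot: [179.9, 0.1, 117.6]
force: [5.1, -2.9, 2.5]
grip_width: 0.0226
```

```bash
python3 s.py
```

```text
17.6667 [ 0.5516 -0.0172  0.1592] [1.7986e+02 7.0000e-02 1.1755e+02] [ 5.11 -2.94  2.48] [-0.747 -1.163 -0.179] 0.022559647823931158
```

drive_tool([
  [0,0,0,0,0,-0.5,0],
  [0,0,0,0,0,0,0],
])

```text
time_s: 17.83
tool_pos: [0.5516, -0.0172, 0.1592]
tool_rot: [179.9, 0.1, 118.0]
force: [4.9, -3.2, 2.6]
grip_width: 0.0225
```

```bash
python3 s.py;  python3 - <<'E'
from h import *
S=lambda x,y:((x+.5)/5-.5+250,(y+.5)/5-.5+160)
ax=np.array([.5507,-.0168])
for p in((77,318),(82,328)):
    a=cast("side",*S(*p),.08)-ax;print(np.degrees(np.arctan2(a[1],a[0])),np.hypot(*a))
E
```

```text
17.8333 [ 0.5516 -0.0172  0.1592] [1.7987e+02 7.0000e-02 1.1805e+02] [ 4.86 -3.15  2.64] [-0.725 -1.142 -0.165] 0.022501625497867772
22.409077375856437 0.1345713203232094
25.648277171473918 0.13415602248437775
```

drive_tool([
  [0,0,0,0,0,-0.5,0],
  [0,0,0,0,0,0,0],
])

```text
time_s: 18.0
tool_pos: [0.5516, -0.0172, 0.1592]
tool_rot: [179.9, 0.1, 118.5]
force: [5.3, -3.0, 3.4]
grip_width: 0.0226
```

```bash
python3 s.py
```

```text
18.0 [ 0.5516 -0.0172  0.1592] [1.7987e+02 7.0000e-02 1.1855e+02] [ 5.29 -2.99  3.36] [-0.775 -1.077 -0.179] 0.022612739985087494
```

drive_tool([
  [0,0,0,0,0,-0.5,0],
  [0,0,0,0,0,0,0],
])

```text
time_s: 18.17
tool_pos: [0.5517, -0.0172, 0.1592]
tool_rot: [179.9, 0.1, 119.0]
force: [5.3, -2.7, 3.1]
grip_width: 0.0222
```

```bash
python3 s.py
```

```text
18.1667 [ 0.5517 -0.0172  0.1592] [1.7986e+02 8.0000e-02 1.1904e+02] [ 5.33 -2.73  3.12] [-0.773 -1.169 -0.167] 0.022156757403110895
```

drive_tool([
  [0,0,0,0,0,-0.5,0],
  [0,0,0,0,0,0,0],
])

```text
time_s: 18.33
tool_pos: [0.5517, -0.0172, 0.1592]
tool_rot: [179.9, 0.1, 119.5]
force: [4.9, -2.1, 3.5]
grip_width: 0.0224
```

```bash
python3 s.py;  python3 - <<'E'
from cell import env
import cv2
c=env.read_camera("side");a=c["img"][200:260,255:325];cv2.imwrite("pics/s13.png",cv2.resize(a,None,fx=10,fy=10,interpolation=cv2.INTER_CUBIC))
c=env.read_camera("top");a=c["img"][130:260,230:400];cv2.imwrite("pics/t13.png",cv2.resize(a,None,fx=4.5,fy=4.5,interpolation=cv2.INTER_CUBIC))
E
```

```text
18.3333 [ 0.5517 -0.0172  0.1592] [1.7986e+02 8.0000e-02 1.1954e+02] [ 4.92 -2.06  3.46] [-0.757 -1.152 -0.288] 0.022442712945342638
```

View pics/s13.png

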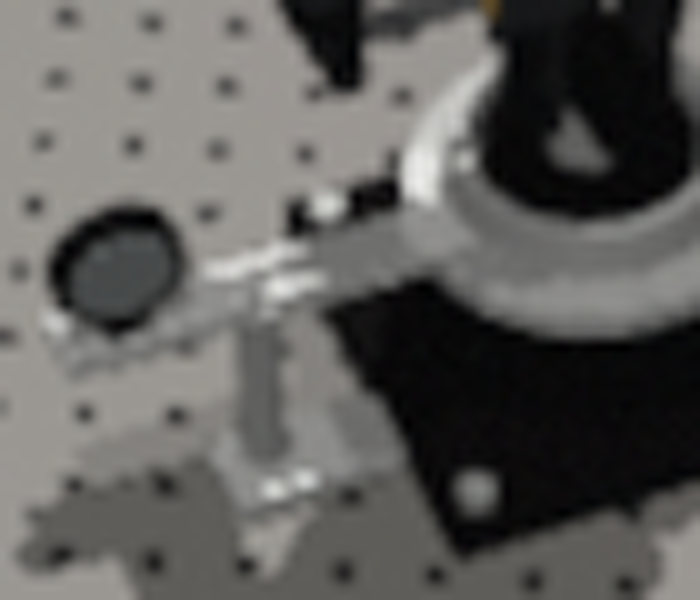

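View pics/t13.png

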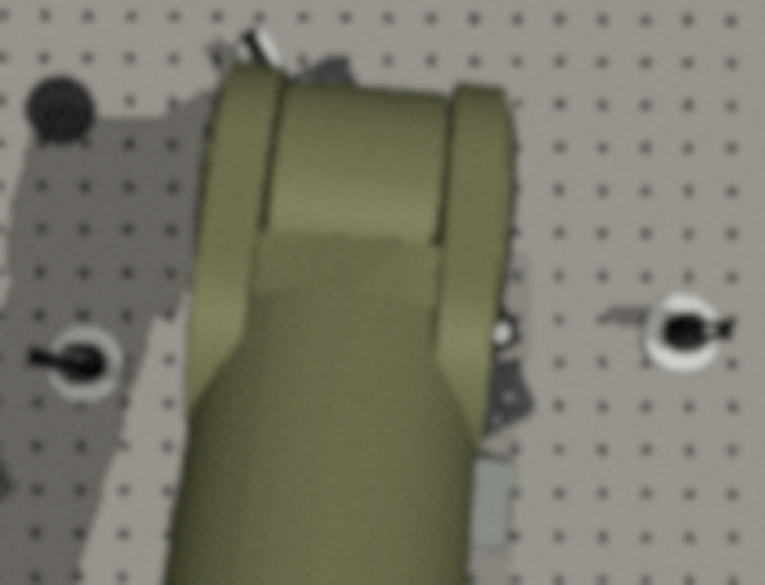

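The torque jumped to 0.29 N m and the picture shows the arm against the post, so it is at the stop. I'll ease off within the play, then open.

drive_tool([
  [0,0,0,0,0,0.6,0],
  [0,0,0,0,0,0,0],
  [0,0,0,0,0,0,0.3],
  [0,0,0,0,0,0,0.4],
  [0,0,0,0,0,0,0.5],
  [0,0,0,0,0,0,0.5],
  [0,0,0,0,0,0,0.5],
  [0,0,0,0,0,0,0.5],
  [0,0,0,0,0,0,0.5],
  [0,0,0,0,0,0,0.5],
])

```text
time_s: 19.27
tool_pos: [0.5505, -0.017, 0.1586]
tool_rot: [-180.0, -0.0, 118.9]
force: [-0.6, 0.8, -0.0]
grip_width: 0.0433
```

```bash
python3 s.py pics/s14.png
```

```text
19.2667 [ 0.5505 -0.017   0.1586] [-1.7998e+02 -2.0000e-02  1.1894e+02] [-0.6   0.83 -0.01] [-0.08   0.02  -0.024] 0.0432735470628382
```

View pics/s14.png

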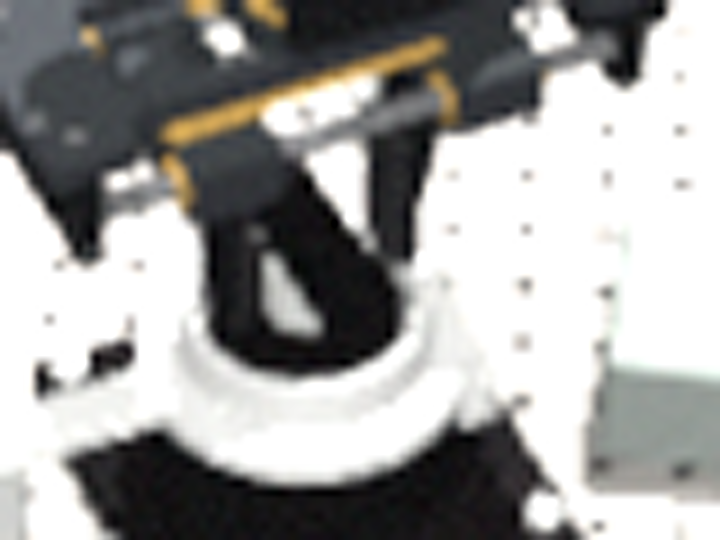

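The fingers are clear of the bar, the knob is still down, and the force is near zero. Lifting straight up.

drive_tool([
  [0,0,0,0,0,0,0.7],
  [0,0,0,0,0,0,0.7],
  [0,0,0,0,0,0,0.7],
  [0,0,-0.5,0,0,0,0.7],
  [0,0,-1,0,0,0,0.7],
  [0,0,-1.5,0,0,0,0.7],
  [0,0,-2,0,0,0,0.7],
  [0,0,-2,0,0,0,0.7],
  [0,0,-2,0,0,0,0.7],
  [0,0,-2,0,0,0,0.7],
  [0,0,-2,0,0,0,0.7],
  [0,0,0,0,0,0,0.7],
])

```text
time_s: 20.32
tool_pos: [0.5527, -0.0174, 0.2943]
tool_rot: [179.5, 0.2, 118.9]
force: [1.3, -0.6, 0.6]
grip_width: 0.0608
```

```bash
python3 s.py;  python3 - <<'E'
from cell import env
import cv2
c=env.read_camera("side");cv2.imwrite("pics/side15.png",c["img"]);a=c["img"][160:270,250:390];cv2.imwrite("pics/s15.png",cv2.resize(a,None,fx=5,fy=5,interpolation=cv2.INTER_CUBIC))
E
```

```text
20.3167 [ 0.5527 -0.0174  0.2943] [1.7954e+02 1.7000e-01 1.1892e+02] [ 1.26 -0.63  0.64] [-0.034 -0.079 -0.043] 0.060820465831701684
```

View pics/s15.png

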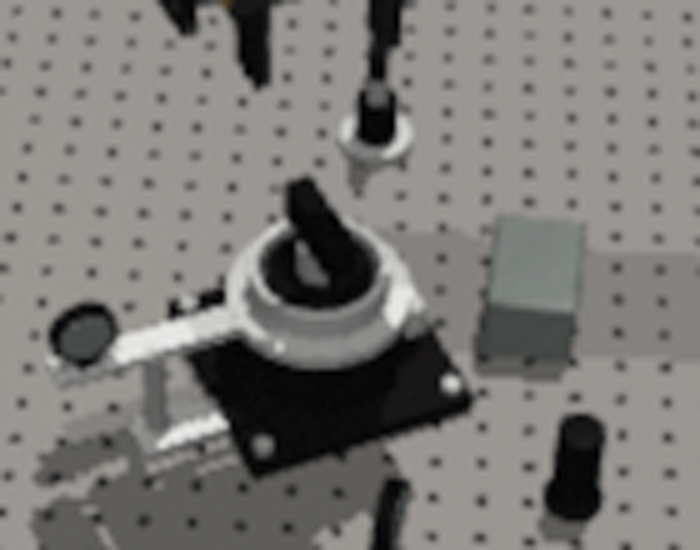

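```bash
python3 - <<'E'
from h import *
S=lambda x,y:((x+.5)/5-.5+250,(y+.5)/5-.5+160)
ax=np.array([.5507,-.0168])
a=cast("side",*S(84,334),.08)-ax;print(np.degrees(np.arctan2(a[1],a[0])),np.hypot(*a))
# bar ends top-edge px
for z in(.126,.118):
    b=np.array([cast("side",*S(302,183),z),cast("side",*S(342,250),z)]);print(z,b.mean(0),np.linalg.norm(b[0]-b[1]))
# arm centreline vs post: compare before/after bystander shift
A=cv2.imread("pics/side0.png");B=cv2.imread("pics/side15.png")
g=lambda I:cv2.cvtColor(I,6)
for n,(x,y,w,h) in dict(lens=(318,165,15,30),det=(345,203,25,32),holder=(356,240,18,26),iris=(317,255,20,35),cap=(258,272,20,20),driver=(298,290,65,40),tray=(315,117,34,30)).items():
    r=cv2.matchTemplate(g(B),g(A)[y:y+h,x:x+w],cv2.TM_CCOEFF_NORMED);_,m,_,l=cv2.minMaxLoc(r);print(n,round(m,2),l[0]-x,l[1]-y)
E
python3 - <<'E'
from cell import env
import cv2
c=env.read_camera("top");cv2.imwrite("pics/t15.png",c["img"][100:280,180:420].repeat(3,0).repeat(3,1))
E
```

```text
27.498437299457038 0.1345842057336679
0.126 [ 0.55103894 -0.00291858] 0.05248518558287168
0.118 [ 0.55143546 -0.01089717] 0.052949790267584715
lens 0.94 0 0
det 0.98 0 0
holder 1.0 0 0
iris 0.89 0 0
cap 0.92 0 0
driver 0.63 0 0
tray 0.6 -15 -98
```

View pics/t15.png

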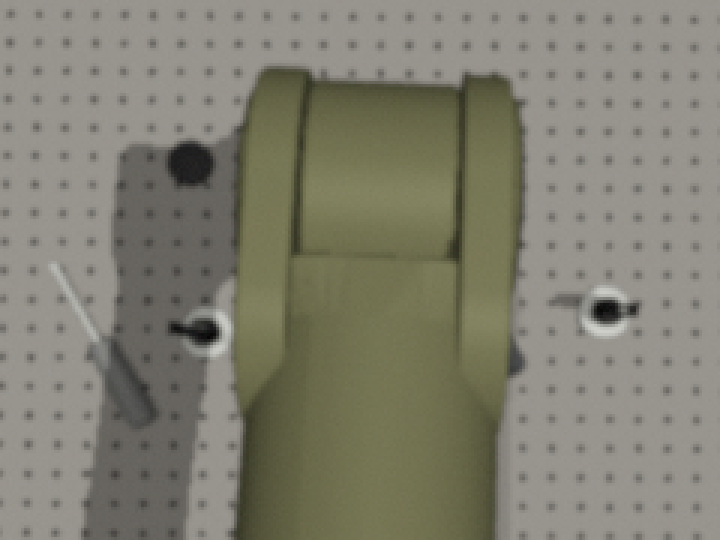

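```bash
python3 -c "
from cell import env
print(env.sign_off())"; python3 s.py
```

```text
the job is handed in; nothing more can be done
None
the job is handed in; nothing more can be done
```

The stage is on hand drive with the knob home, and its arm is against the stop post. The robot has let go and was clear of everything when I handed the job in, at about 20 s of the 72 s allowed.

- **Meshing:** I gripped the bar lightly at 16 to 20 N (35 N for a third of a second while checking the grip, before lowering). I eased the knob down at 2–3 N and met the teeth butting at yaw 50–53° with about 7 N. Rocked back to yaw 56–59°, it slid down freely to 8.1 mm of travel.
- **Winding:** I turned it about 61° anticlockwise at 0.15–0.2 N m. In the last half-degree step the torque rose to 0.29 N m, which I took as the stop. I then backed off 0.6° within the play, opened the gripper and lifted straight up.

**Last checks:**
- **Arm:** It was at about 27.5° in the side view. The stop direction came out at 26.4–26.9° from the base plate and post, which agrees within measuring error.
- **Knob:** The bar was at least 8 mm lower than at the start, and the skirt sat inside the collar.
- **Other things on the table:** The lens post, iris post, detector, post holder and dust cap matched with no shift. The screwdriver also showed no shift, but its match was weak (0.63).
- **Not confirmed:** The tray could not be checked, because the side-view template match for it failed, probably because the robot was in the way. The robot never worked near it.
- **Unexplained:** The gripper read 22 mm on the 16 mm bar throughout. The grip held all the same.

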